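# Pop the analyser's sample port and take the open-port zero

## Task

Zero the bench analyser with its port open: press the free end of the large sample hatch with a fingertip and let go, so that it pops up and stands open by itself, and only then press the round key all the way down and let it come up again. Press the hatch just once - do not push it back down after it has opened - and use light fingertip presses only, lifting nothing. Leave the small battery hatch, the square key and the things lying round the analyser alone.

Things in the scene. Friction and masses are not known exactly. Their poses are not given: they have to be found in the camera images.
- analyser: Fixed grey and white bench instrument, 190 x 170 mm (x, y), origin under its centre, z up, -x its front. Front third (x below -28 mm): key deck 46 mm high, display at the left (+y), round key mid, square key right. Rear: deck 60 mm high with two aluminium hatches side by side, the large sample hatch at the left (y 3 to 67 mm), the small battery hatch at the right (y -65 to -24 mm)
- sample_hatch (a joint): Large hatch, 61 x 64 mm, hinged at its rear edge (analyser x 57 mm), 5 mm proud of the deck. rad: 0 shut, -0.09 pressed to its firm stop (front edge sinks 6 mm, about 2.5 N), 1.25 open, its edge then 60 mm above the deck. Push-push latch: press to the stop and let go, and a weak spring swings it up to 1.25 in about 2 s, where it stays; pushed down from open, it latches again
- sample_hatch_press (a point): Point on the upper face of the sample hatch, where it is ribbed, 14 mm from its free front edge, 50 mm from the hinge line, midway across (analyser x 7, y 35 mm, 64.5 mm above the worktop when shut). Moves with the hatch
- battery_hatch (a joint): Angle of the small battery hatch beside it (41 x 41 mm, ribbed alike, same latch): 0 shut; must stay shut
- battery_hatch_press (a point): Point on the upper face of the battery hatch, 14 mm from its free front edge, midway across (analyser x 27, y -45 mm)
- round_key (a joint): Travel of the round key (22 mm across), m: 0 up, 0.004 fully down; it springs back up. Fully down takes about 4 N, then a firm stop
- round_key_top (a point): Centre of the round key's upper face, 54.5 mm above the worktop when up (8 mm above the key deck), at analyser x -62, y -5 mm
- square_key (a joint): Travel of the square key (20 mm wide), m: 0 up; must not be pressed
- square_key_top (a point): Centre of the square key's upper face, 47 mm to the right (-y) of the round key's centre
- weight: Brass check weight, 22 mm across, 32 mm tall, loose, standing to the left of the analyser; origin under its centre
- bottle: Brown dropper bottle, 30 mm across, 82 mm tall, loose, standing to the left of the analyser; origin under its centre
- loupe: Folding loupe, 28 x 60 x 19 mm, loose, lying to the right of the analyser; origin under its centre
- tweezers: Steel tweezers, 14 x 122 x 9 mm, loose, lying in front of the analyser; origin under their centre

How it is judged:
By the outcome, as a careful person would: the job done as asked, in the order asked, and still so for the second after the job is handed in, with the robot touching nothing.
It also fails if it takes over 38 s, if anything falls off the work surface, if the arm or the gripper's body presses on something with over 40 N, if the wrist force passes 120 N, or if a joint passes its speed limit or range.

## Robot

A 6-joint arm with a two-finger parallel gripper is mounted at the origin on a cart in front of the work surface, level with it; the furniture and walls round the work are solid. World frame = base frame: x ahead of the robot, y to its left, z up, the work surface at z = 0. Lengths are in m, angles in rad, forces in N, time in s.
With the tool pointing down it reaches from about 0.35 to 0.8 m from the base axis. Payload 7.3 kg.
Tool frame: the origin (TCP) lies at the very end of the fingers, on their centre line; the grasp point (between the pads) lies 19 mm behind it; z points along the fingers, y is the line along which they close (so a half turn about z gives the same grasp; the last joint's range is limited). The gripper opens to 85 mm and grips with 20 to 120 N. Pads are 22 mm wide; open, the fingers measure 114 mm over their backs; the gripper's body (76 mm by 85 mm) begins 54 mm behind the grasp point. The pads swing forward as they close: fully open they stand 13 mm farther back than shut.
Start: joints at [-1.345, 0.342, 1.524, -0, 1.275, -0.146], TCP at [0.191, -0.489, 0.231] pointing down, gripper open.
Joint ranges: [-2.53, 2.53], [-0.77, 2.02], [0.04, 2.7], [-1, 4.14], [0.28, 2.66], [-3.11, 3.11]. Speed limits (rad/s): [2.57, 2.57, 3.14, 3.14, 3.14, 3.14].

## Interface

Orientations are given as a unit quaternion [w, x, y, z].
In Python, from workcell import bot gives the robot as it stands.
- The arm moves only by the shell command python3 -m jog 'ROWS' [FORCE]. ROWS is text: rows parted by semicolons, each of 7 numbers parted by spaces: the shift along the tool's x, y, z in m, then the turn, a rotation vector about the tool's x, y, z in degrees, then the opening in per cent of the stroke, from 0 (shut) to 100 (fully open). In form: x y z ax ay az gripper; .... A call has 1 to 12 rows; each row is the pose to reach, as a shift and turn from the pose commanded when the call began, along the tool's axes at that moment; what a row does not reach only later rows make up. A row lasts 1/12 s, in which the tool goes at most 41.7 mm and 7.16 degrees, less where a joint would pass 70% of its speed; a pose out of reach is approached as far as the arm can. A call with a gripper value outside its range is refused whole. The fingers move at their own pace and stop on an object; FORCE is the grip in N (left out, the last holds). Time passes only in rows, so rows that repeat a pose let the fingers close. It gives the time, the measured TCP pose, the force, the opening and the grip force at its end, in the units of the state.
- bot.state(): the state, without advancing time (a new reading comes with each control period).
- bot.grab_frame(name): name is "scene" or "top" or "wrist"; returns the picture (480x640x3 uint8, red, green, blue); there is no depth.
- bot.camera_params(name): a dict with "fx", "fy", "cx", "cy" (pixels), "R" (3x3) and "t" (3): a world point X has camera coordinates R X + t; the wrist camera has in their place "mount" (4x4, takes a point from camera to tool coordinates, whose origin is the TCP and whose axes are the flange's). Camera axes: x right, y down, z forward; pixel columns grow to the right and rows downward; lengths in m; the calibration is good to about 2 mm. A picture is of the moment at which its call begins: read the wrist's pose just before it. camera_params takes no time and is no camera call.
- bot.sign_off(): hands the job in; it is judged then, once.
The state is a dict: "t": time; "joints": joint angles; "joint_vel": joint speeds; "joint_torque": joint torques, N m; "position": TCP position; "eef_rot": TCP orientation; "wrist_force": force on the tool from outside, world axes, zero at the start; "wrist_torque": the same for the moment, N m; "gripper_width": opening from 0.0 (shut) to 1.0 (fully open); "grip_force": force on a finger pad.
Only numpy, scipy, OpenCV 4.12 (cv2) and the standard library are available. Lean on these libraries where they do the work, as an engineer would, in place of code of your own. Each camera call takes 0.05 s, during which the arm holds its last target. There are 200 camera calls.

## Working session

There is one attempt and no reset: what is moved stays moved. The work goes in short steps, Python scripts to look and compute and a shell command to move; the robot and the scene stay as the last step left them, time stands still between calls to the robot, and variables do not carry over. Pictures are saved under pics/ and viewed, at most 10 in all, crops included, and the job is handed in when it is done.

```bash
mkdir -p pics
python3 - <<'E'
from workcell import bot
import cv2
s=bot.state();print({k:s[k] for k in("t","position","eef_rot","wrist_force","gripper_width")})
for n in("top","scene"):
    cv2.imwrite(f"pics/{n}0.png",bot.grab_frame(n)[:,:,::-1])
    print(n,bot.camera_params(n))
print(bot.camera_params("wrist"))
E
```

```text
{'t': 0.0, 'position': array([ 0.19065678, -0.48872369,  0.23063311]), 'eef_rot': array([-7.57908102e-04,  9.82772128e-01,  1.84819828e-01, -1.96941153e-05]), 'wrist_force': array([-0.05818101, -0.20412243,  0.45656085]), 'gripper_width': 1.0000728876518523}
top {'fx': 605.8879500382326, 'fy': 605.8879500382326, 'cx': 327.2343865675816, 'cy': 249.77924770601783, 'R': array([[ 0.02675563, -0.99939313,  0.02230497],
       [-0.99670896, -0.02837849, -0.07593354],
       [ 0.07652043, -0.02019992, -0.99686337]]), 't': array([0.09028987, 0.52120979, 1.07664907])}
scene {'fx': 582.4178362998034, 'fy': 582.4178362998034, 'cx': 311.02601257077686, 'cy': 246.9372183051902, 'R': array([[-0.40548154, -0.91381136,  0.02309797],
       [-0.57751175,  0.23650637, -0.78137373],
       [ 0.70856538, -0.33017198, -0.62363577]]), 't': array([0.31067474, 0.34058057, 0.63046892])}
{'fx': 368.23640905642384, 'fy': 368.23640905642384, 'cx': 312.13063407688895, 'cy': 244.41203441724218, 'mount': array([[-5.46686789e-04, -9.54843520e-01, -2.97108655e-01,
         7.63212772e-02],
       [ 9.99999798e-01, -6.18620148e-04,  1.48089801e-04,
        -1.67587706e-03],
       [-3.25199987e-04, -2.97108514e-01,  9.54843665e-01,
        -1.43103463e-01],
       [ 0.00000000e+00,  0.00000000e+00,  0.00000000e+00,
         1.00000000e+00]])}
```

View pics/top0.png

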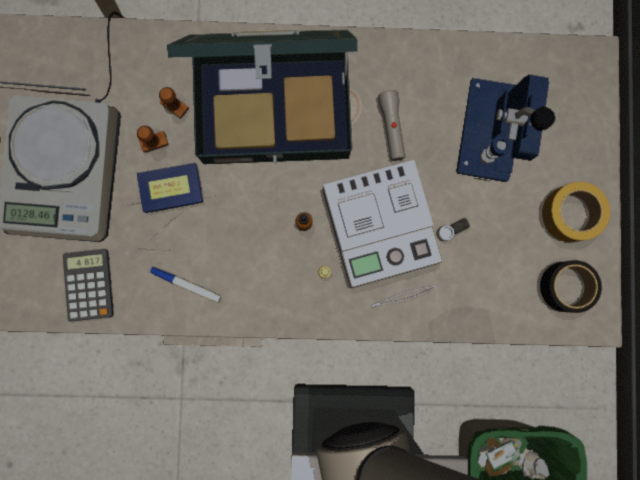

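View pics/scene0.png

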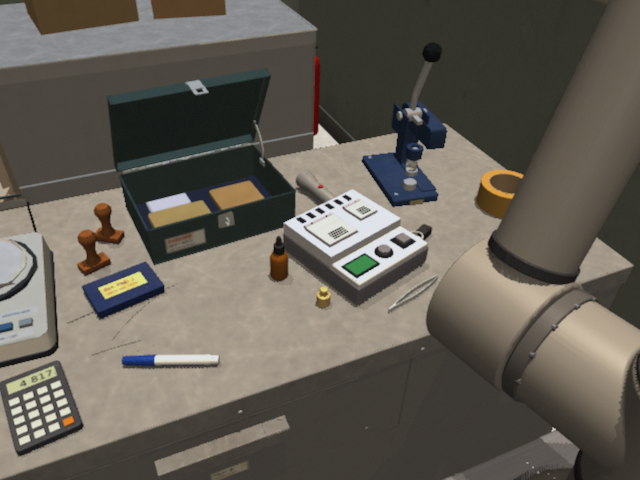

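The top view shows the analyser at about (382,223), its front towards the robot. The large hatch is near (361,215), the round key near (396,257), and the box and torch lie behind. I'll enlarge it to pick points.

Run:
```python
import cv2
i=cv2.imread("pics/top0.png")[155:295,315:450]
cv2.imwrite("pics/crop1.png",cv2.resize(i,None,fx=4,fy=4,interpolation=cv2.INTER_CUBIC))
```

```text
(no output)
```

View pics/crop1.png

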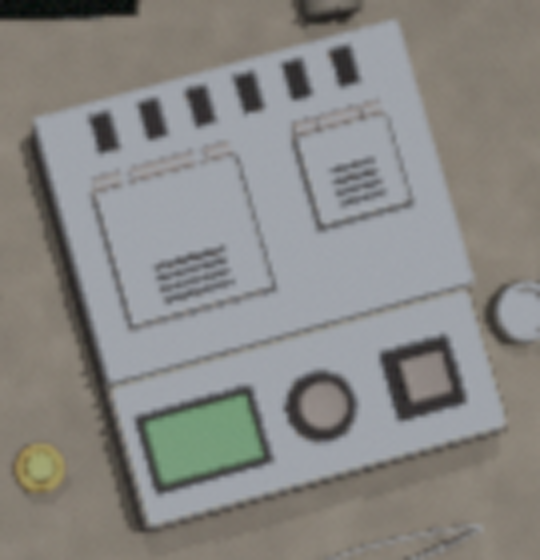

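Crop (4x, offset 315,155): rear deck corners (36,120) and (400,22), front corners (147,528) and (504,430). Large hatch corners are (131,327), (275,289), (94,190) and (238,153), the round key is (321,404) and the square key (424,377). Next I'll fit the analyser pose.

```bash
cat > h.py <<'E'
import numpy as np
from workcell import bot
from scipy.optimize import least_squares
from scipy.spatial.transform import Rotation as Ro
def fit():
    c=bot.camera_params("top")
    P=np.array([[36,120,95,85,60],[400,22,95,-85,60],[147,528,-95,85,46],[504,430,-95,-85,46],[131,327,-4,67,65],[275,289,-4,3,65],[94,190,57,67,65],[238,153,57,3,65],[321,404,-62,-5,54.5],[424,377,-62,-52,54.5]],float)
    uv=P[:,:2]/4+[315-.375,155-.375];A=P[:,2:]/1000
    def f(p):
        X=Ro.from_euler('z',p[2]).apply(A)+[p[0],p[1],0]
        q=X@c["R"].T+c["t"]
        return (q[:,:2]/q[:,2:]*c["fx"]+[c["cx"],c["cy"]]-uv).ravel()
    r=least_squares(f,[.5,-.05,.3]);return r
def world(p,a): return Ro.from_euler('z',p[2]).apply(np.array(a))+[p[0],p[1],0]
def tool(target,p=None):
    s=bot.state();w=s["eef_rot"];R=Ro.from_quat(w,scalar_first=True)
    return R.inv().apply(np.array(target)-s["position"]),R
E
python3 - <<'E'
from h import *
r=fit();p=r.x;print(p,np.degrees(p[2]),abs(r.fun).max());print(r.fun.reshape(-1,2).round(1).tolist())
h=world(p,[.007,.035,.0645]);k=world(p,[-.062,-.005,.0545]);print(h,k)
for t in(h,k):
    print(tool(t+[0,0,.06])[0].round(4))
R=tool(h)[1];print(R.as_matrix().round(3), bot.state()["joints"])
E
```

```text
[0.5646291  0.00848013 0.29459448] 16.879020489536003 2.60446149290118
[[-1.4, -0.7], [0.4, -1.0], [-0.7, 2.1], [2.6, 1.1], [-0.1, -1.2], [-0.7, -1.3], [-0.2, -0.5], [-0.9, -0.8], [0.5, 1.2], [0.4, 0.9]]
[0.56116523 0.04400479 0.0645    ] [ 0.50675182 -0.01430628  0.0545    ]
[ 0.5387 -0.3616  0.1068]
[ 0.4668 -0.3271  0.1167]
[[ 0.932  0.363 -0.   ]
 [ 0.363 -0.932  0.001]
 [ 0.    -0.001 -1.   ]] [-1.34498482e+00  3.42638660e-01  1.52489318e+00  1.03128730e-05
  1.27539708e+00 -1.45992734e-01]
```

```bash
python3 -m jog '.539 -.362 .05 0 0 0 0;.539 -.362 .05 0 0 0 0;.539 -.362 .05 0 0 0 0;.539 -.362 .05 0 0 0 0;.539 -.362 .05 0 0 0 0;.539 -.362 .05 0 0 0 0;.539 -.362 .05 0 0 0 0;.539 -.362 .05 0 0 0 0;.539 -.362 .05 0 0 0 0;.539 -.362 .05 0 0 0 0;.539 -.362 .05 0 0 0 0;.539 -.362 .05 0 0 0 0' 20
python3 - <<'E'
from h import *
p=fit().x
h=world(p,[.007,.035,.0645])
d,R=tool(h+[0,0,.06]);print(d.round(4),R.as_matrix().round(3).tolist())
E
```

```text
t: 1.1
position: [0.476, -0.0777, 0.1926]
eef_rot: [-0.0, 0.983, 0.185, -0.0]
wrist_force: [1.3, -0.1, -0.2]
gripper_width: 0.001
grip_force: 0.0
[ 0.1236 -0.0824  0.0681] [[0.932, 0.363, -0.0], [0.363, -0.932, -0.0], [-0.0, -0.0, -1.0]]
```

```bash
python3 -m jog '.118 -.079 .038 0 0 0 0;.118 -.079 .038 0 0 0 0;.118 -.079 .038 0 0 0 0;.118 -.079 .038 0 0 0 0;.118 -.079 .038 0 0 0 0;.118 -.079 .038 0 0 0 0;.118 -.079 .038 0 0 0 0'
cat >> h.py <<'E'
def proj(X,s,c):
    R=Ro.from_quat(s["eef_rot"],scalar_first=True);M=c["mount"]
    q=(R.inv().apply(np.array(X)-s["position"])-M[:3,3])@M[:3,:3]
    return q[...,:2]/q[...,2:]*c["fx"]+[c["cx"],c["cy"]]
E
python3 - <<'E'
from h import *;import cv2
p=fit().x
s=bot.state();im=bot.grab_frame("wrist")[:,:,::-1].copy();c=bot.camera_params("wrist")
cv2.imwrite("pics/w0.png",im)
h=world(p,[.007,.035,.0645]);d,R=tool(h+[0,0,.06]);print(d.round(4),s["position"],s["wrist_force"])
for a in([7,35,64.5],[-4,67,65],[-4,3,65],[57,67,65],[57,3,65],[-62,-5,54.5],[27,-45,64.5]):
    u=proj(world(p,np.array(a)/1000),s,c);print(a,u.round());cv2.circle(im,tuple(int(v) for v in u),4,(0,0,255),1)
cv2.imwrite("pics/w0a.png",im)
E
```

```text
t: 1.68
position: [0.5561, 0.0362, 0.1547]
eef_rot: [0.0, 0.983, 0.185, -0.001]
wrist_force: [0.0, 0.3, 0.4]
gripper_width: 0.002
grip_force: 0.0
[ 0.0077 -0.0059  0.0305] [0.55606741 0.03619112 0.15466624] [0.0414139  0.30398435 0.37902708]
[7, 35, 64.5] [306. 239.]
[-4, 67, 65] [257. 251.]
[-4, 3, 65] [353. 258.]
[57, 67, 65] [260. 158.]
[57, 3, 65] [364. 166.]
[-62, -5, 54.5] [354. 327.]
[27, -45, 64.5] [432. 218.]
```

View pics/w0a.png

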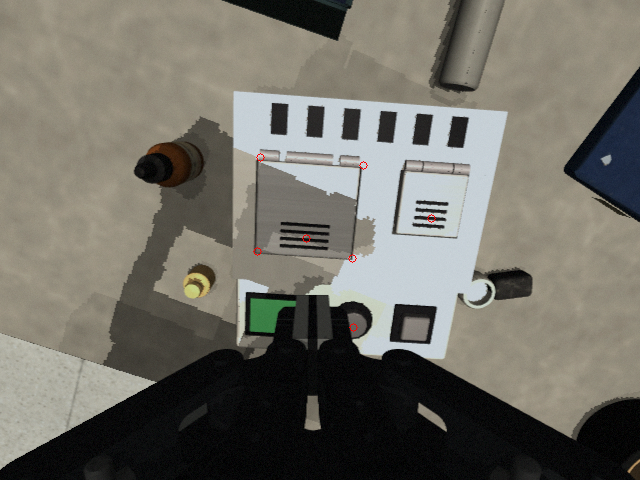

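The wrist image agrees with the fit. The hatch ribs are at (304,237) against a predicted (306,239), and the key is at (353,321) against (354,327), so the key lies about 3 mm farther ahead than fitted. I'll go down to just above the hatch.

```bash
python3 -m jog '.008 -.006 .03 0 0 0 0;.008 -.006 .06 0 0 0 0;.008 -.006 .076 0 0 0 0;.008 -.006 .080 0 0 0 0;.008 -.006 .080 0 0 0 0;.008 -.006 .080 0 0 0 0;.008 -.006 .080 0 0 0 0'; python3 -c "
from h import *
h=world(fit().x,[.007,.035,.0645]);s=bot.state();print(tool(h)[0].round(4),s['wrist_force'],s['position'])"
```

```text
t: 2.32
position: [0.5629, 0.0446, 0.0767]
eef_rot: [0.0, 0.983, 0.184, 0.002]
wrist_force: [-0.1, -0.8, -0.1]
gripper_width: -0.003
grip_force: 0.0
[-0.0018 -0.0001  0.0121] [-0.11840104 -0.75321479 -0.07571869] [0.5628853  0.04456466 0.07665355]
```

```bash
python3 -m jog '-.001 0 .005 0 0 0 0;-.001 0 .009 0 0 0 0;-.001 0 .012 0 0 0 0;-.001 0 .014 0 0 0 0;-.001 0 .015 0 0 0 0;-.001 0 .015 0 0 0 0'
```

```text
t: 2.82
position: [0.5611, 0.0447, 0.0604]
eef_rot: [0.0, 0.983, 0.185, 0.0]
wrist_force: [-1.8, -0.5, 5.9]
gripper_width: -0.0
grip_force: 2.8
```

```bash
python3 -m jog '0 0 .001 0 0 0 0;0 0 .0015 0 0 0 0;0 0 .0015 0 0 0 0'
```

```text
t: 3.07
position: [0.5612, 0.0446, 0.0602]
eef_rot: [0.0, 0.983, 0.185, 0.001]
wrist_force: [-5.2, -0.5, 15.5]
gripper_width: 0.0
grip_force: 8.0
```

The hatch is at its firm stop (15 N, no further movement). I'll lift off quickly and move back towards the front.

```bash
python3 -m jog '0 0 -.04 0 0 0 0;-.01 0 -.08 0 0 0 0;-.04 0 -.11 0 0 0 0;-.07 .02 -.12 0 0 0 0;-.08 .03 -.12 0 0 0 0;-.08 .03 -.12 0 0 0 0;-.08 .03 -.12 0 0 0 0;-.08 .03 -.12 0 0 0 0;-.08 .03 -.12 0 0 0 0;-.08 .03 -.12 0 0 0 0;-.08 .03 -.12 0 0 0 0;-.08 .03 -.12 0 0 0 0'
python3 -m jog '0 0 0 0 0 0 0;0 0 0 0 0 0 0;0 0 0 0 0 0 0;0 0 0 0 0 0 0;0 0 0 0 0 0 0;0 0 0 0 0 0 0;0 0 0 0 0 0 0;0 0 0 0 0 0 0;0 0 0 0 0 0 0;0 0 0 0 0 0 0;0 0 0 0 0 0 0;0 0 0 0 0 0 0'
python3 -m jog '0 0 0 0 0 0 0;0 0 0 0 0 0 0;0 0 0 0 0 0 0;0 0 0 0 0 0 0;0 0 0 0 0 0 0;0 0 0 0 0 0 0;0 0 0 0 0 0 0;0 0 0 0 0 0 0'
python3 - <<'E'
from h import *;import cv2
p=fit().x
s=bot.state();im=bot.grab_frame("wrist")[:,:,::-1].copy();c=bot.camera_params("wrist")
k=world(p,[-.062,-.005,.0545]);print(tool(k)[0].round(4),s["position"],s["wrist_force"],s["t"])
u=proj(k,s,c);print(u);cv2.circle(im,tuple(int(v) for v in u),4,(0,0,255),1)
cv2.imwrite("pics/w1.png",im)
E
```

```text
t: 4.07
position: [0.4974, -0.0118, 0.178]
eef_rot: [-0.0, 0.983, 0.185, -0.0]
wrist_force: [0.0, 0.2, 0.4]
gripper_width: 0.003
grip_force: 0.0
t: 5.07
position: [0.4973, -0.0123, 0.1784]
eef_rot: [0.0, 0.983, 0.185, 0.0]
wrist_force: [-0.3, 0.5, 0.2]
gripper_width: 0.002
grip_force: 0.0
t: 5.73
position: [0.4973, -0.0122, 0.1784]
eef_rot: [0.0, 0.983, 0.185, -0.0]
wrist_force: [0.1, -0.5, -0.1]
gripper_width: 0.006
grip_force: 0.0
[0.0081 0.0053 0.1239] [ 0.49728962 -0.0122489   0.1783834 ] [ 0.07528258 -0.45267489 -0.13228801] 5.7333
[321.45405706 225.46049871]
```

View pics/w1.png

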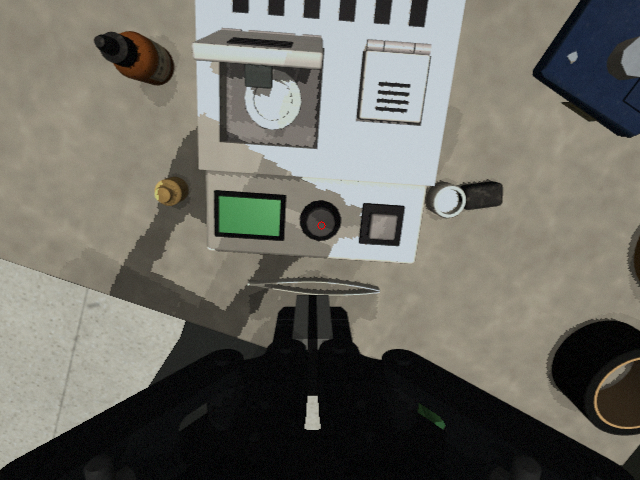

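The hatch stands open. The key centre is seen at (320,220) against a predicted (321,225), so I'll aim 3 mm farther ahead.

```bash
python3 -m jog '.011 .0045 .035 0 0 0 0;.011 .0045 .07 0 0 0 0;.011 .0045 .1 0 0 0 0;.011 .0045 .113 0 0 0 0;.011 .0045 .115 0 0 0 0;.011 .0045 .115 0 0 0 0;.011 .0045 .115 0 0 0 0;.011 .0045 .115 0 0 0 0'; python3 -c "
from h import *
k=world(fit().x,[-.062,-.005,.0545]);s=bot.state();print(tool(k)[0].round(4),s['position'])"
```

```text
t: 6.45
position: [0.5103, -0.0126, 0.0648]
eef_rot: [0.001, 0.983, 0.185, 0.001]
wrist_force: [0.6, -0.4, 0.3]
gripper_width: -0.0
grip_force: 0.0
[-0.0039  0.0003  0.0103] [ 0.51026857 -0.01263814  0.06483371]
```

```bash
python3 -m jog '0 0 .005 0 0 0 0;0 0 .008 0 0 0 0;0 0 .01 0 0 0 0;0 0 .012 0 0 0 0;0 0 .0135 0 0 0 0;0 0 .0135 0 0 0 0;0 0 .0135 0 0 0 0'
```

```text
t: 7.03
position: [0.5094, -0.0125, 0.0505]
eef_rot: [0.0, 0.983, 0.185, 0.0]
wrist_force: [-1.7, 0.6, 7.3]
gripper_width: 0.002
grip_force: 3.6
```

```bash
python3 -m jog '0 0 .001 0 0 0 0;0 0 .0015 0 0 0 0;0 0 .0015 0 0 0 0'; python3 -m jog '0 0 -.01 0 0 0 0;0 0 -.04 0 0 0 0;-.02 0 -.08 0 0 0 0;-.05 .02 -.12 0 0 0 0;-.08 .04 -.14 0 0 0 0;-.08 .04 -.14 0 0 0 0;-.08 .04 -.14 0 0 0 0;-.08 .04 -.14 0 0 0 0'
python3 - <<'E'
from h import *;import cv2
cv2.imwrite("pics/w2.png",bot.grab_frame("wrist")[:,:,::-1])
E
```

```text
t: 7.28
position: [0.5094, -0.0125, 0.0503]
eef_rot: [0.0, 0.983, 0.185, 0.001]
wrist_force: [-5.6, 0.9, 19.2]
gripper_width: 0.002
grip_force: 9.6
t: 7.95
position: [0.4492, -0.0788, 0.1882]
eef_rot: [-0.0, 0.983, 0.184, 0.0]
wrist_force: [0.2, 0.1, -0.3]
gripper_width: 0.001
grip_force: 0.0
```

View pics/w2.png

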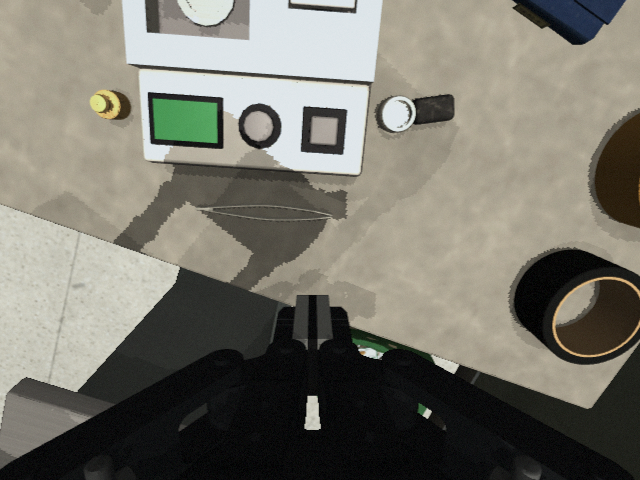

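The sample bay at (200,10) is still open, the key at (260,125) is up again, and nothing else has moved. I'll hand it in.

```bash
python3 -m jog '0 0 0 0 0 0 0;0 0 0 0 0 0 0;0 0 0 0 0 0 0'; python3 -c "
from workcell import bot
print(bot.sign_off())"
```

```text
t: 8.25
position: [0.4492, -0.078, 0.1874]
eef_rot: [-0.001, 0.983, 0.185, -0.001]
wrist_force: [-0.8, 0.2, -0.6]
gripper_width: 0.002
grip_force: 0.0
the job is handed in; nothing more can be done
None
```

The job is handed in at about 8 s: I pressed the sample hatch once and it stands open, then pressed the round key to its stop and let it come back up; the arm touched nothing else.

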